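# Hold the awning prop at its length mark and squeeze its cam lever shut

### The job

Pull the awning prop's spring-loaded leg out by its crossbar until its pointer fin stands level with the steel length mark on the cradle, and only then, keeping the leg there, squeeze the cam lever fully shut against the thumb plate. The lock pin is not in yet, so both would spring back: finish still holding, lever squeezed between your fingers and leg at the mark, and do not let go. Leave the lota, soap tray, comb and bottle where they stand.

Things in the scene. Friction and masses are not known exactly. Their poses are not given: they have to be found in the camera images.
- cradle: Fixed steel cradle on the work surface, in which the telescopic awning prop lies: base plate 106 mm wide, 10 mm thick, from x -115 to +165 mm; side rails 40 mm high. Origin on the work surface, z up; x is the direction in which the leg is pulled out; the lever is on its +y side, the thumb plate and length mark on its -y side. The directions +x, +y below are the cradle's.
- leg: Sliding leg; origin and axes those of the cradle at the start (fully in); slides along the cradle's +x, stop at 100 mm. A spring draws it back with 3 N at the start rising to 7 N at the stop, so it must be held. A 32 x 24 mm aluminium bar with a rubber foot at its +x end; clamp head, crossbar, thumb plate, lever and pointer fin all move with it.
- squeeze_point (a point): Point on the leg, 79 mm above the work surface, midway between the outer faces of the thumb plate and the SHUT lever (each 18 mm away, along y): squeeze here, fingers pointing down, one outside each. The clamp head under lever and plate is 34 mm wide and tops out at 52 mm above the work surface; beside it the space is free from 50 mm up.
- crossbar (a point): Middle of the near (-x) face of the leg's steel crossbar, 14 mm toward +x from the squeeze point, 79 mm above the work surface. The bar is 116 mm long along y, 12 mm thick, from 66 to 92 mm height. Open fingers standing outside lever and plate push +x against this face to draw the leg out without squeezing the lever.
- thumb_plate: Upright black plastic plate on the leg (gives 1.5 mm when pressed), 46 mm long (along the leg) x 6 x 46 mm high, from 52 to 98 mm height; its origin is the centre of its underside, 15 mm toward the cradle's -y and 13 mm toward -x from the squeeze point. Its outer face looks to -y.
- cam_lever: Cam lever on an upright hinge; flat black paddle 70 x 6 x 46 mm, 52 to 98 mm above the work surface. Origin on the hinge, underside: 60 mm toward -x, 12 mm toward +y of the squeeze point; own x runs to the free end. Open (start) it splays 0.24 rad, free corner 35 mm from the leg's centre line; shut at its stop it is parallel to the leg, end 10 mm past the squeeze point. Sprung open, 1.5 to 3 N at the end.
- pointer (a point): Tip of the leg's pointer fin, a 6 mm thick steel fin sticking out to the cradle's -y side just above the side rail, at 48 mm height; it sits 48 mm toward +x of the squeeze point and moves with the leg.
- mark_top (a point): Top of the length mark, inner edge: a fixed upright steel plate 6 mm thick (along x), 16 mm wide, top 48 mm above the work surface, on the base plate at the -y side, 2 mm outside the pointer's path; axes as the cradle's. At the start 35 to 80 mm further along +x than the pointer; the leg is at the mark when the pointer is level with it along x.
- lota: Bystander: stainless round pot, 112 mm across, 100 mm high, origin under its centre. Beyond the -x end of the cradle.
- soap_tray: Bystander: red ceramic tray 125 x 85 x 24 mm with a bar of soap, origin under its centre.
- comb: Bystander: black plastic comb 170 x 35 x 5 mm lying flat, origin under its middle.
- bottle: Bystander: closed glass bottle, 60 mm across, 165 mm high, origin under its centre.

How it is judged (in metres and radians):
On the way, in this order (a step that is already met when the one before it is completed fails the run):
1. the leg is held at the mark with the lever still open (x of pointer in the frame of mark_top between -0.006 and 0.006 m and angle between the x axis of cam_lever and the x axis of cradle, either way round above 0.14 rad), for 0.2 s.
2. the lever is shut while the leg is at the mark (x of pointer in the frame of mark_top between -0.006 and 0.006 m and angle between the x axis of cam_lever and the x axis of cradle, either way round below 0.04 rad), for 0.2 s.
At the end, for the whole second after the job is handed in: The pointer is within 6 mm of the mark along the leg, the lever is shut (within 0.04 rad of parallel to the leg), and the fingers still press both the lever and the thumb plate with more than 1.5 N (all of step 2 and contact force between the fingers and cam_lever above 1.5 N and contact force between the fingers and thumb_plate above 1.5 N); the arm keeps its last pose, push and grip.
It fails at once if the lever was being closed while the leg was away from its mark (angle between the x axis of cam_lever and the x axis of cradle, either way round below 0.11 rad and not (x of pointer in the frame of mark_top between -0.012 and 0.012 m)).
It fails at once if the lota was disturbed (distance of lota from where it was at the start of the episode above 0.02 m).
It fails at once if the soap tray was disturbed (distance of soap_tray from where it was at the start of the episode above 0.02 m).
It fails at once if the comb was disturbed (distance of comb from where it was at the start of the episode above 0.02 m).
It fails at once if the bottle was disturbed (distance of bottle from where it was at the start of the episode above 0.02 m).
It also fails if it takes over 35 s, if anything falls off the work surface, if the arm or the gripper's body presses on something with over 40 N, if the wrist force passes 120 N, or if a joint passes its speed limit or range.

### The arm

A 6-joint arm with a two-finger parallel gripper is mounted at the origin on the work surface. World frame = base frame: x ahead of the robot, y to its left, z up, the work surface at z = 0. Lengths are in m, angles in degrees, forces in N, time in s.
With the tool pointing down it reaches from about 0.325 to 0.775 m from the base axis. Payload 5.5 kg.
Tool frame: the origin (TCP) lies on the mounting face of the last link; the fingertips stand 173 mm ahead of it and the grasp point (between the pads) lies manip.grip_point_offset ahead of it (manip.grip_point_offset is the distance from the TCP to the grasp point, in m); z points along the fingers, y is the direction in which the jaws open and shut (so a half turn about z gives the same grasp; the last joint's range is limited). The gripper opens to 85 mm and grips with 20 to 120 N. Pads are 22 mm wide; open, the fingers measure 114 mm over their backs; the gripper's body (76 mm by 85 mm) begins 54 mm behind the grasp point. The pads swing forward as they close: fully open they stand 13 mm farther back than shut.
Start: joints at [-69.826, 5.22, 70.514, -0, 104.267, -3.249], TCP at [0.239, -0.551, 0.405] pointing down, gripper open.
Joint ranges: [-164.24, 164.24], [-49.07, 125.15], [9.68, 141.18], [-86.29, 266.29], [3.28, 154.24], [-151.56, 151.56]. Speed limits (degrees/s): [147.25, 147.25, 172.46, 180, 180, 180].

### API

Orientations are given as [roll, pitch, yaw] about the fixed x, y, z axes, in that order (R = Rz(yaw) Ry(pitch) Rx(roll)).
In Python, from bench import manip, get_image, camera_params, ticket gives the robot as it stands. The module is installed in compiled form; this text tells all that it offers.
- The arm moves only by the tool jog_arm, never from a script. Its argument "commands" is a list of rows, each a list of 4 numbers: the shift along the tool's x, y, z in mm, then the turn about the tool's z in degrees. In form: [[dx, dy, dz, spin], ...]. A call has 1 to 12 rows; each row is the pose to reach, as a shift and turn from the pose commanded when the call began, along the tool's axes at that moment; what a row does not reach only later rows make up. A row lasts 1/12 s, in which the tool goes at most 41.7 mm and 7.16 degrees, less where a joint would pass 70% of its speed; a pose out of reach is approached as far as the arm can. A call with a gripper value outside its range is refused whole. "hand" is the closure in counts, from 0 (fully open) to 255 (shut), set as the call begins (left out, the last holds). The fingers move at their own pace and stop on an object; "force" is the grip in N (left out, the last holds). Time passes only in rows, so rows that repeat a pose let the fingers close. It gives the time, the measured TCP pose, the force and the opening at its end, in the units of the state.
- manip.state(): the state, without advancing time (a new reading comes with each control period).
- get_image(name): name is "side" or "top" or "wrist"; returns the picture (384x512x3 uint8, red, green, blue); there is no depth.
- camera_params(name): a dict with "intrinsics" (3x3 intrinsics, pixels), "cam_to_world" (4x4, takes a point from camera to world coordinates); the wrist camera has in their place "T_tool_cam" (4x4, takes a point from camera to tool coordinates, whose origin is the TCP and whose axes are the flange's). Camera axes: x right, y up, looking along -z (the intrinsics and any distortion apply to the point x, -y, -z); pixel columns grow to the right and rows downward; lengths in m; the calibration is good to about 2 mm. A picture is of the moment at which its call begins: read the wrist's pose just before it. camera_params takes no time and is no camera call.
- ticket.finish_job(): hands the job in, once; it reports no verdict.
The state is a dict: "t": time; "joint_pos": joint angles; "qvel": joint speeds; "joint_torque": joint torques, N m; "eef_pos": TCP position; "tcp_rot": TCP orientation; "ft_force": force on the tool from outside, world axes, zero at the start; "ft_torque": the same for the moment, N m; "gripper_width": finger opening in m.
Only numpy, scipy, OpenCV 4.12 (cv2) and the standard library are available. Lean on these libraries where they do the work, as an engineer would, in place of code of your own. Each camera call takes 0.05 s, during which the arm holds its last target.

## Working session

There is one attempt and no reset: what is moved stays moved. The work goes in short steps, Python scripts to look and compute and a tool call to move; the robot and the scene stay as the last step left them, time stands still between calls to the robot, and variables do not carry over. Pictures are saved under pics/ and viewed, and the job is handed in when it is done.

Besides the shell and the picture viewer there is one more tool, called after "Emit:" as a command line: name --pt "numbers of a row" for each row, then --argument value for the rest. jog_arm: Moves the arm, as the interface text tells. Its arguments: {"type":"object","properties":{"commands":{"type":"array"},"hand":{"type":"number"},"force":{"type":"number"}},"required":["commands"]}

```bash
mkdir -p pics
python3 - <<'E'
from bench import manip, get_image, camera_params
import cv2,numpy as np
np.set_printoptions(precision=4,suppress=True)
print(manip.state(), manip.grip_point_offset)
for n in ["side","top","wrist"]:
    im=get_image(n); cv2.imwrite(f"pics/{n}0.png",im[:,:,::-1]); print(n,camera_params(n))
E
```

```text
{'t': 0.0, 'joint_pos': array([-69.8266,   5.2625,  70.5831,   0.0019, 104.2663,  -3.2487]), 'qvel': array([-0.0654, -0.0336,  0.0355, -0.0009,  0.0244, -0.1432]), 'joint_torque': array([ -0.0015, -45.8724, -41.8031,   0.    ,   0.0115,  -0.    ]), 'eef_pos': array([ 0.2385, -0.5506,  0.4035]), 'tcp_rot': array([-179.8883,   -0.0082,   23.4226]), 'ft_force': array([ 0.4969, -0.12  , -0.1191]), 'ft_torque': array([-0.0584,  0.0109, -0.0094]), 'gripper_width': 0.0856660385638442} 0.1547
side {'intrinsics': array([[376.1641,   0.    , 252.8339],
       [  0.    , 376.1641, 185.1007],
       [  0.    ,   0.    ,   1.    ]]), 'cam_to_world': array([[-0.9314,  0.1976, -0.3058,  0.3635],
       [-0.3639, -0.5304,  0.7657,  0.5193],
       [-0.0108,  0.8244,  0.5659,  0.5263],
       [ 0.    ,  0.    ,  0.    ,  1.    ]])}
top {'intrinsics': array([[418.6757,   0.    , 258.2828],
       [  0.    , 418.6757, 198.2606],
       [  0.    ,   0.    ,   1.    ]]), 'cam_to_world': array([[-0.0263,  0.9951, -0.0954,  0.5439],
       [-0.9995, -0.0279, -0.0157, -0.0536],
       [-0.0183,  0.0949,  0.9953,  0.8452],
       [ 0.    ,  0.    ,  0.    ,  1.    ]])}
wrist {'intrinsics': array([[311.7561,   0.    , 255.3053],
       [  0.    , 311.7561, 191.7085],
       [  0.    ,   0.    ,   1.    ]]), 'T_tool_cam': array([[ 0.0002,  0.9528,  0.3037,  0.0781],
       [ 1.    ,  0.    , -0.0008, -0.0003],
       [-0.0008,  0.3037, -0.9528,  0.0306],
       [ 0.    ,  0.    ,  0.    ,  1.    ]])}
```

View pics/top0.png

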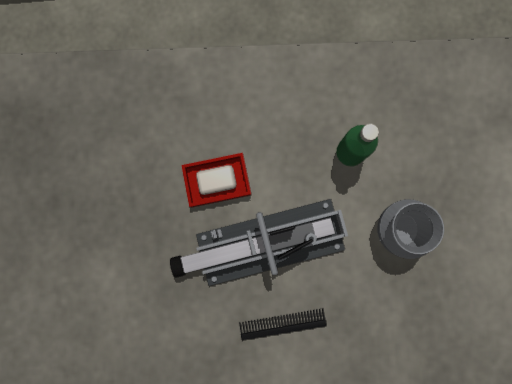

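View pics/side0.png

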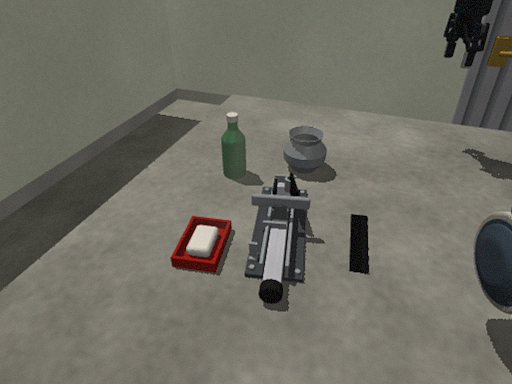

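View pics/wrist0.png

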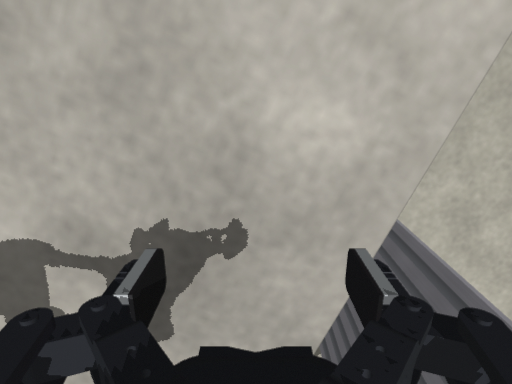

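Run:
```python
import cv2
im=cv2.imread("pics/top0.png")[190:295,160:360]
cv2.imwrite("pics/topz.png",cv2.convertScaleAbs(cv2.resize(im,None,fx=4,fy=4,interpolation=cv2.INTER_CUBIC),alpha=1.6))
im=cv2.imread("pics/side0.png")[160:310,220:330]
cv2.imwrite("pics/sidez.png",cv2.convertScaleAbs(cv2.resize(im,None,fx=4,fy=4,interpolation=cv2.INTER_CUBIC),alpha=1.4))
```

```text
(no output)
```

View pics/topz.png

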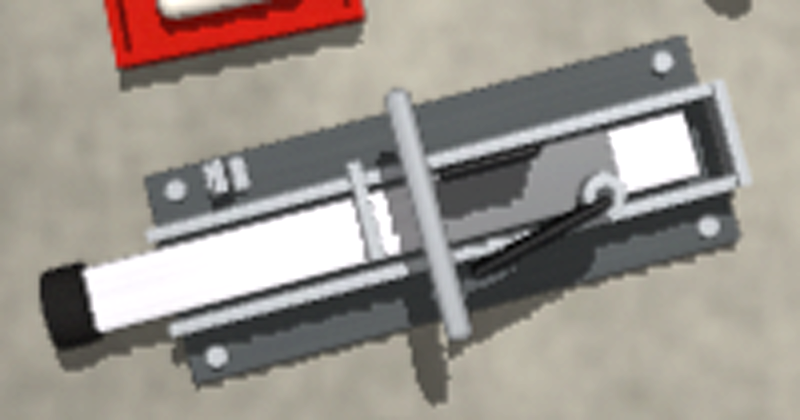

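View pics/sidez.png

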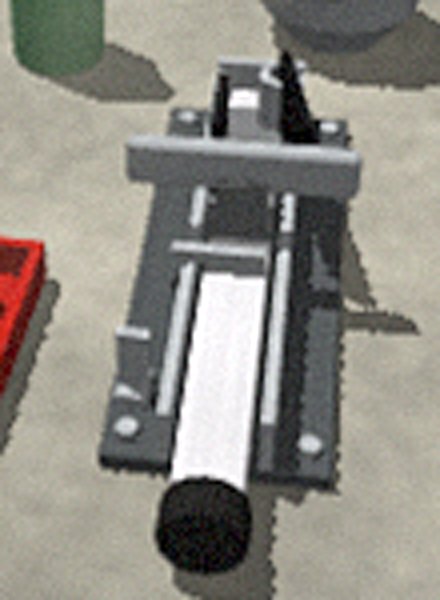

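```bash
cat > h.py <<'E'
import numpy as np
from bench import manip,get_image,camera_params
np.set_printoptions(precision=4,suppress=True)
def ray(n,uv):
    c=camera_params(n);K=c["intrinsics"]
    if n=="wrist":
        from scipy.spatial.transform import Rotation as R
        s=manip.state();T=np.eye(4);T[:3,:3]=R.from_euler('xyz',s['tcp_rot'],degrees=True).as_matrix();T[:3,3]=s['eef_pos'];T=T@c["T_tool_cam"]
    else: T=c["cam_to_world"]
    p=np.linalg.inv(K)@[uv[0],uv[1],1]; d=T[:3,:3]@[p[0],-p[1],-p[2]]
    return T[:3,3],d
def onz(n,uv,z):
    o,d=ray(n,uv); return o+d*(z-o[2])/d[2]
def proj(n,P,T=None):
    c=camera_params(n);T=c["cam_to_world"] if T is None else T
    q=np.linalg.inv(T)@np.r_[P,1]; u=c["intrinsics"]@[q[0],-q[1],-q[2]]; return u[:2]/u[2]
E
python3 - <<'E'
from h import *
z=lambda p:(np.array(p)+.5)/4+[160,190]-.5
pix=[(147,176),(685,38),(738,245),(195,385)]
W=np.array([onz("top",z(p),.01)[:2] for p in pix]); L=np.array([(.165,-.053),(-.115,-.053),(-.115,.053),(.165,.053)])
wm,lm=W.mean(0),L.mean(0); H=(L-lm).T@(W-wm); a=np.arctan2(H[0,1]-H[1,0],H[0,0]+H[1,1])
R=np.array([[np.cos(a),-np.sin(a)],[np.sin(a),np.cos(a)]]); t=wm-R@lm
print("origin",t,"yaw",np.degrees(a)); print((W-(L@R.T+t))*1000)
def lo(p,h): return (R.T@(onz("top",z(p),h)[:2]-t))*1000
print("mark r",lo((238,174),.048),"l",lo((214,176),.048),lo((214,176),.01))
print("pointer tip top",lo((355,164),.048), "fin lower",lo((372,250),.048))
print("crossbar ends top",lo((398,92),.092),lo((458,336),.092))
print("hinge",lo((603,190),.098),"lever free", lo((478,268),.098))
zs=lambda p:(np.array(p)+.5)/4+[220,160]-.5
def los(p,h): return (R.T@(onz("side",zs(p),h)[:2]-t))*1000
print("side: mark top",los((132,331),.048),"fin tip",los((172,245),.048),"crossbar top ends",los((129,142),.092),los((360,155),.092), "foot",los((128,393),.01))
E
```

```text
origin [ 0.5412 -0.0857] yaw 102.74672512124489
[[ 0.0183 -2.132 ]
 [-0.2264  0.8004]
 [-0.0366  2.5119]
 [ 0.2447 -1.1802]]
mark r [114.6435 -40.829 ] l [125.9461 -42.7252] [130.4855 -44.3021]
pointer tip top [ 59.5626 -31.708 ] fin lower [61.662   9.5747]
crossbar ends top [ 31.3009 -57.0701] [32.2119 54.6264]
hinge [-46.0535   7.9419] lever free [16.2228 27.5356]
side: mark top [125.1131 -41.9366] fin tip [ 61.7432 -31.5905] crossbar top ends [ 38.9916 -55.9881] [34.5101 56.3992] foot [127.2596 -43.9535]
```

```bash
cat >> h.py <<'E'
from scipy.spatial.transform import Rotation as Ro
A=np.radians(102.75);C=np.array([[np.cos(A),-np.sin(A)],[np.sin(A),np.cos(A)]]);O=np.array([.5412,-.0857])
def shift(cx,cy,z,yaw=102.75):
    s=manip.state();Rt=Ro.from_euler('xyz',s['tcp_rot'],degrees=True).as_matrix()
    w=np.r_[O+C@[cx,cy],z]; return Rt.T@(w-s['eef_pos'])*1000, s['tcp_rot'][2]-yaw
def toC(w): return C.T@(np.array(w)[:2]-O)*1000
E
python3 -c "
from h import *
print(shift(.012,0,.4))"
```

```text
(array([ 464.7543, -318.0657,    4.3068]), np.float64(-79.32660651113596))
```

Emit:
jog_arm --pt "465 -318 4 -79.3" --pt "465 -318 4 -79.3" --pt "465 -318 4 -79.3" --pt "465 -318 4 -79.3" --pt "465 -318 4 -79.3" --pt "465 -318 4 -79.3" --pt "465 -318 4 -79.3" --pt "465 -318 4 -79.3" --pt "465 -318 4 -79.3" --pt "465 -318 4 -79.3" --pt "465 -318 4 -79.3" --pt "465 -318 4 -79.3" --hand 0 --force 20

```text
t: 1.15
eef_pos: [0.5056, -0.1255, 0.401]
tcp_rot: [180.0, 0.0, 103.1]
ft_force: [0.7, -0.7, -0.7]
gripper_width: 0.0851
```

```bash
python3 -c "
from h import *
print(shift(.012,0,.4))"
```

```text
(array([42.6867, 43.7684,  0.9779]), np.float64(0.35603083036627936))
```

Emit:
jog_arm --pt "42 43 0 0" --pt "42 43 0 0" --pt "42 43 0 0" --pt "42 43 0 0"

```text
t: 1.48
eef_pos: [0.538, -0.0762, 0.4005]
tcp_rot: [-179.9, -0.0, 102.9]
ft_force: [-1.1, -0.3, -0.1]
gripper_width: 0.0851
```

```bash
python3 -c "
from h import *
import cv2
print(shift(.012,0,.4), manip.state())
im=get_image('wrist');cv2.imwrite('pics/w1.png',im[:,:,::-1])
print(shift(.012,0,.4))"
```

```text
(array([2.0401, 0.9995, 0.4852]), np.float64(0.10506844131673176)) {'t': 1.4833, 'joint_pos': array([-11.6421,  -3.5312,  79.7743,  -0.0231, 103.836 , -24.5027]), 'qvel': array([-2.4784, -1.068 ,  0.546 , -0.5192,  0.2181, -0.3656]), 'joint_torque': array([  1.4342, -38.7004, -42.0156,   0.2147,  -0.0575,   0.1124]), 'eef_pos': array([ 0.538 , -0.0762,  0.4005]), 'tcp_rot': array([-179.9188,   -0.0123,  102.8551]), 'ft_force': array([-1.144 , -0.3441, -0.1144]), 'ft_torque': array([-0.0513,  0.0819,  0.0199]), 'gripper_width': 0.08509181057688915}
(array([2.8845, 1.5647, 0.6964]), np.float64(0.007322084013310359))
```

View pics/w1.png

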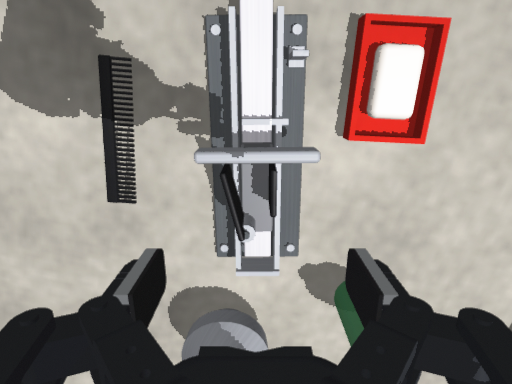

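Run:
```python
from h import *
import cv2
print(shift(.012,0,.4))
im=get_image('wrist');cv2.imwrite('pics/w2.png',im[:,:,::-1])
c=im[0:290,185:345,::-1]
cv2.imwrite('pics/w2a.png',cv2.resize(c[0:150],None,fx=4,fy=4,interpolation=cv2.INTER_CUBIC))
cv2.imwrite('pics/w2b.png',cv2.resize(c[140:290],None,fx=4,fy=4,interpolation=cv2.INTER_CUBIC))
```

```text
(array([2.8845, 1.5647, 0.6964]), np.float64(0.007322084013310359))
```

View pics/w2a.png

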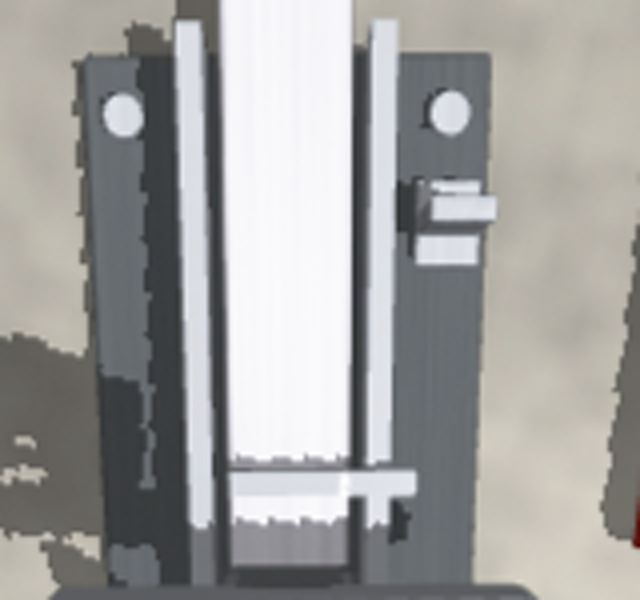

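View pics/w2b.png

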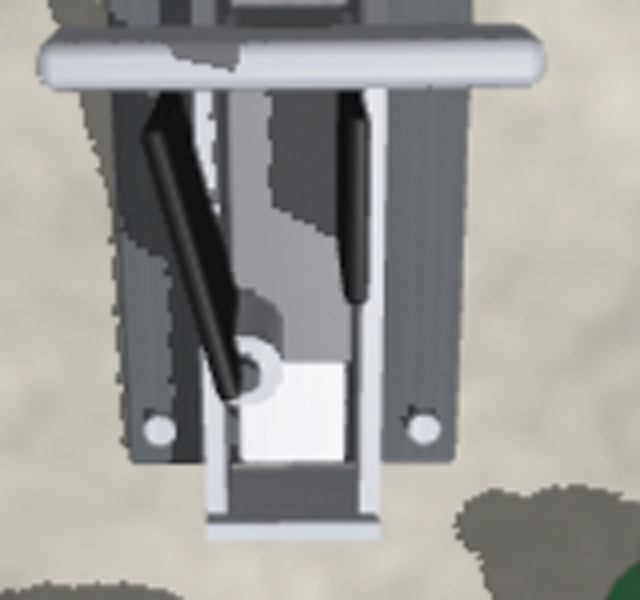

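Run:
```python
from h import *
a=lambda p,oy=0:(np.array(p)+.5)/4+[185,oy]-.5
f=lambda p,h,oy=0: toC(onz("wrist",a(p,oy),h))
print("corners",f((84,55),.01),f((491,55),.01),f((126,462),.01,140),f((456,462),.01,140))
print("mark corners",f((432,195),.048),f((497,195),.048),f((432,221),.048),f((497,221),.048))
print("fin tip",f((416,470),.048),f((416,496),.048))
print("crossbar",[f(p,.092,140) for p in [(42,62),(543,62),(300,42),(300,88)]])
print("hinge",f((252,370),.098,140)," plate ",f((370,130),.098,140),f((367,300),.098,140),"lever corner",f((147,140),.098,140))
```

```text
corners [163.7036  52.8419] [163.565  -51.5585] [-114.7524   52.9347] [-114.724   -54.0741]
mark corners [126.0411 -33.508 ] [126.0236 -48.88  ] [120.3775 -33.7088] [120.3604 -49.1703]
fin tip [ 62.5997 -31.7254] [ 56.17   -31.9282]
crossbar [array([32.4234, 56.1777]), array([ 32.3685, -56.9487]), array([36.9416, -2.0876]), array([26.4173, -2.1225])]
hinge [-40.9361   9.1966]  plate  [ 18.0951 -17.8098] [-22.9515 -17.9415] lever corner [15.7952 32.382 ]
```

```bash
sed -i 's/np.radians(102.75)/np.radians(103.0)/; s/yaw=102.75/yaw=103.0/; s/O=np.array(\[.5412,-.0857\])/O=np.array([.5412,-.0857])/' h.py
python3 -c "
from h import *
print(shift(.003,0,.26),shift(.003,0,.23))"
```

```text
(array([ -5.5345,   2.0312, 140.9433]), np.float64(-0.3125855704708016)) (array([ -5.5253,   2.0516, 170.9433]), np.float64(-0.3125855704708016))
```

Emit:
jog_arm --pt "-5.5 2 35 -0.3" --pt "-5.5 2 70 -0.3" --pt "-5.5 2 100 -0.3" --pt "-5.5 2 125 -0.3" --pt "-5.5 2 135 -0.3" --pt "-5.5 2 135 -0.3" --pt "-5.5 2 135 -0.3"

```text
t: 2.17
eef_pos: [0.5407, -0.0829, 0.267]
tcp_rot: [180.0, 0.0, 102.9]
ft_force: [1.2, -0.0, 0.1]
gripper_width: 0.0857
```

```bash
python3 -c "
from h import *
import cv2
im=get_image('wrist');cv2.imwrite('pics/w3.png',im[:,:,::-1])
im=get_image('side');cv2.imwrite('pics/s3.png',cv2.resize(im[100:310,200:400,::-1],None,fx=2.8,fy=2.8))
print(shift(.003,0,.23),manip.state()['eef_pos'],manip.state()['ft_force'])"
```

```text
(array([ 0.0654, -0.9365, 38.8489]), np.float64(-0.018886115669431547)) [ 0.5413 -0.0826  0.2689] [-0.6186  0.7202  0.4248]
```

View pics/w3.png

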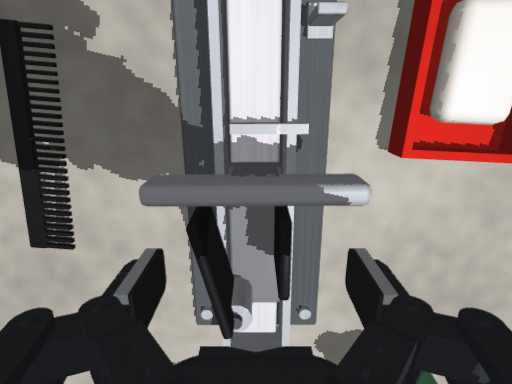

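View pics/s3.png

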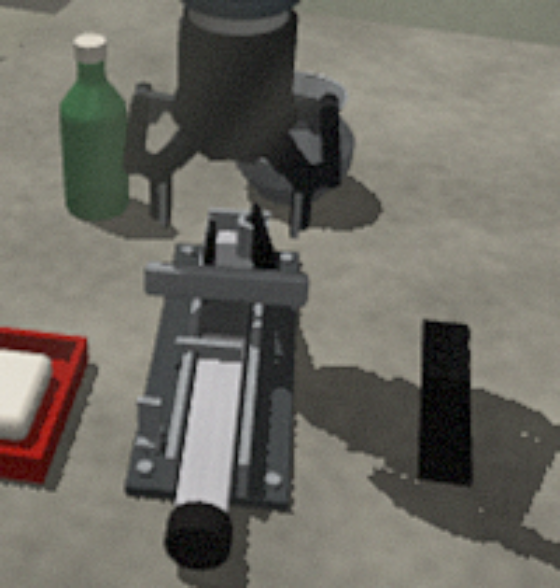

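Emit:
jog_arm --pt "0 0 20 0" --pt "0 0 35 0" --pt "0 0 38.5 0" --pt "0 0 38.5 0" --pt "0 0 38.5 0"

```text
t: 2.68
eef_pos: [0.5413, -0.0821, 0.2293]
tcp_rot: [179.9, 0.1, 103.0]
ft_force: [-0.6, -0.3, 0.5]
gripper_width: 0.0858
```

```bash
python3 -c "
from h import *
import cv2
im=get_image('wrist');cv2.imwrite('pics/w4.png',im[:,:,::-1])
im=get_image('side');cv2.imwrite('pics/s4.png',cv2.resize(im[100:310,200:400,::-1],None,fx=2.8,fy=2.8))
s=manip.state();print(toC(s['eef_pos']),s['eef_pos'],s['ft_force'],s['t'])"
```

```text
[ 3.4331 -0.9871] [ 0.5414 -0.0821  0.2296] [-0.0458 -0.2159  0.0911] 2.7833
```

View pics/w4.png

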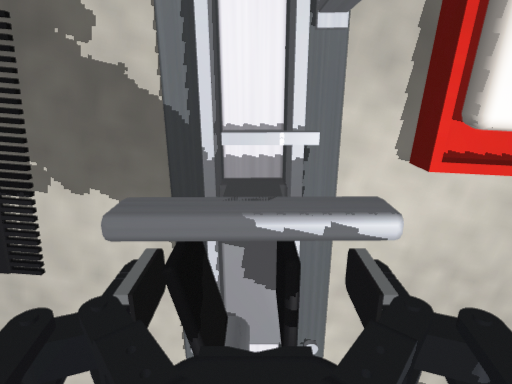

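View pics/s4.png

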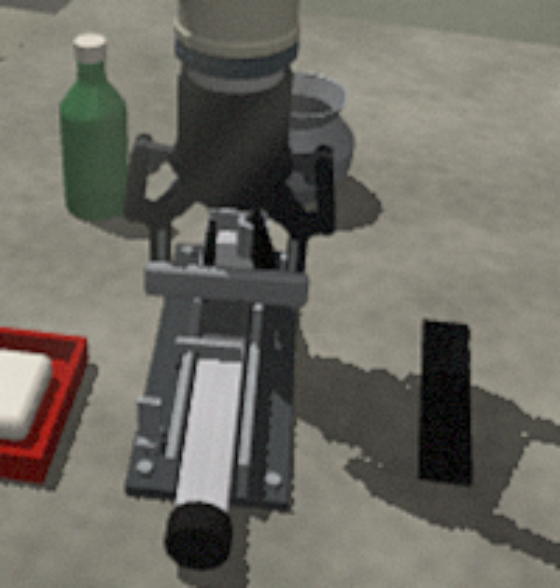

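Emit:
jog_arm --pt "8 0 0 0" --pt "14 0 0 0" --pt "22 0 0 0" --pt "30 0 0 0" --pt "38 0 0 0" --pt "46 0 0 0" --pt "54 0 0 0" --pt "60 0 0 0" --pt "64 0 0 0" --pt "64 0 0 0" --pt "64 0 0 0"

```text
t: 3.7
eef_pos: [0.5266, -0.0195, 0.2288]
tcp_rot: [179.9, 0.1, 103.1]
ft_force: [-0.5, -4.6, 3.0]
gripper_width: 0.0855
```

```bash
cat > look.py <<'E'
from h import *
import cv2,sys
k=sys.argv[1]
im=get_image('wrist');cv2.imwrite(f'pics/w{k}.png',im[:,:,::-1])
im=get_image('side');cv2.imwrite(f'pics/s{k}.png',cv2.resize(im[140:310,220:330,::-1],None,fx=3.5,fy=3.5,interpolation=cv2.INTER_CUBIC))
im=get_image('top');cv2.imwrite(f'pics/t{k}.png',cv2.convertScaleAbs(cv2.resize(im[190:295,160:360,::-1],None,fx=4,fy=4,interpolation=cv2.INTER_CUBIC),alpha=1.6))
s=manip.state();print(toC(s['eef_pos']),s['eef_pos'],s['tcp_rot'],s['ft_force'],s['gripper_width'],s['t'])
E
python3 look.py 5
```

```text
[67.457  -0.5938] [ 0.5266 -0.0198  0.2283] [179.9431   0.0482 103.017 ] [ 0.7128 -4.6065  4.4365] 0.08561898736387921 3.85
```

View pics/w5.png

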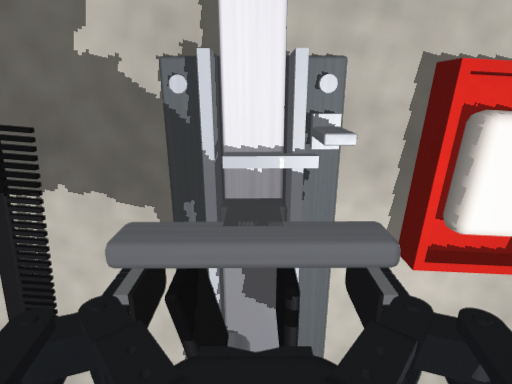

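View pics/t5.png

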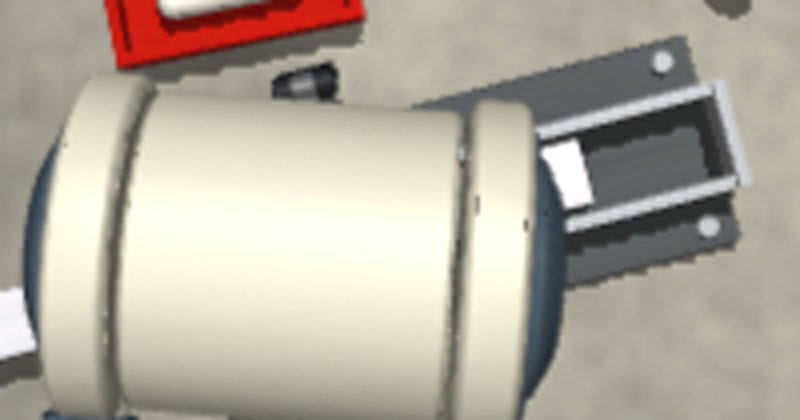

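```bash
cat > z.py <<'E'
import cv2,sys
k=sys.argv[1];oy=int(sys.argv[2])
im=cv2.imread(f'pics/w{k}.png')[oy:oy+90,260:380]
im=cv2.resize(im,None,fx=6,fy=6,interpolation=cv2.INTER_CUBIC)
cv2.imwrite(f'pics/w{k}z.png',im)
E
python3 z.py 5 100
```

```text
(no output)
```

View pics/w5z.png

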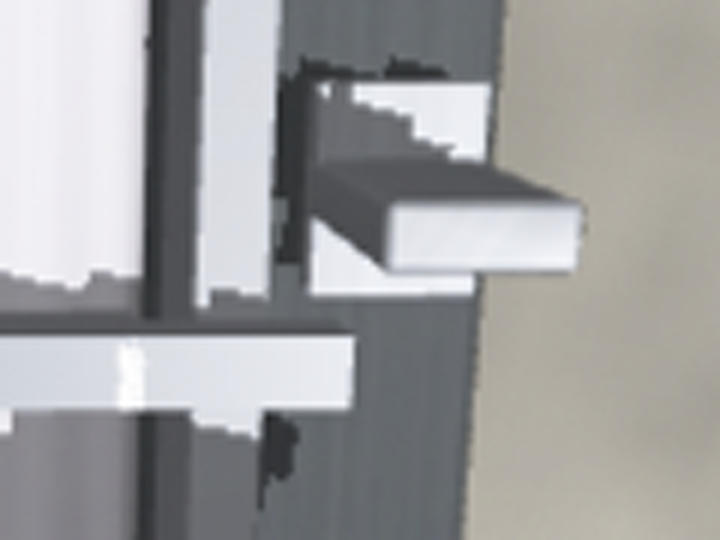

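```bash
cat > d.py <<'E'
from h import *
import sys
oy=int(sys.argv[1]);v=list(map(float,sys.argv[2:]))
f=lambda u,v,h=.048: toC(onz("wrist",((u+.5)/6+260-.5,(v+.5)/6+oy-.5),h))
m=[f(390,v[0]),f(390,v[1])];p=[f(350,v[2]),f(350,v[3])]
print(m,p,"gap",np.mean(m,0)-np.mean(p,0))
E
python3 d.py 100 203 270 336 410
```

```text
[array([126.5996, -34.1913]), array([121.2838, -34.5531])] [array([115.9307, -31.6789]), array([109.791 , -32.0569])] gap [11.0808 -2.5043]
```

Emit:
jog_arm --pt "5 0 0 0" --pt "9 0 0 0" --pt "11 0 0 0" --pt "11 0 0 0" --pt "11 0 0 0" --pt "11 0 0 0"

```text
t: 4.35
eef_pos: [0.5241, -0.0092, 0.2279]
tcp_rot: [180.0, 0.0, 103.0]
ft_force: [0.3, -4.2, 5.0]
gripper_width: 0.0857
```

```bash
python3 look.py 6; python3 z.py 6 100
```

```text
[78.428  -0.5167] [ 0.5241 -0.0092  0.2278] [179.9846   0.0227 103.0077] [ 0.8555 -4.5258  4.6311] 0.08557265699512359 4.5
```

View pics/w6z.png

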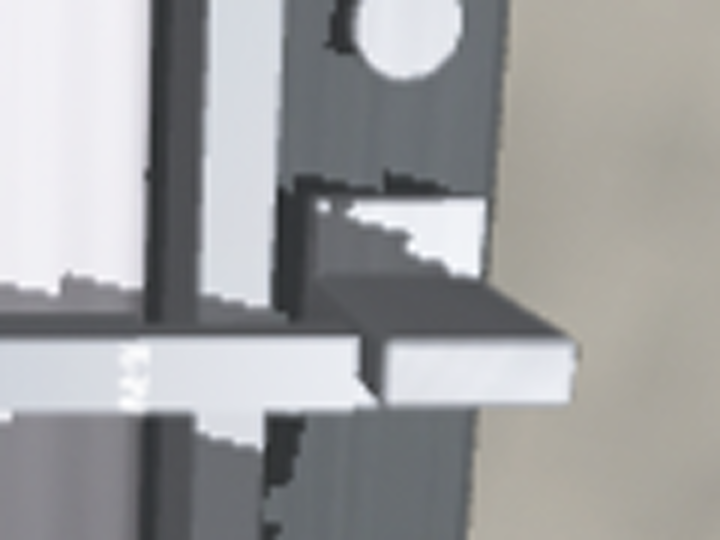

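View pics/s6.png

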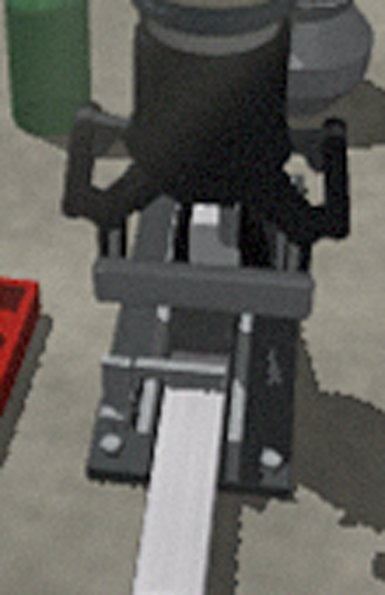

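View pics/w6.png

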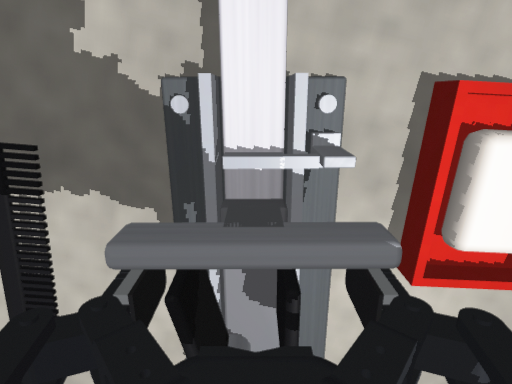

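Emit:
jog_arm --pt "0 0 0 0" --pt "0 0 0 0" --pt "0 0 0 0" --pt "0 0 0 0" --hand 90 --force 25

```text
t: 4.83
eef_pos: [0.5233, -0.0094, 0.2271]
tcp_rot: [-179.8, 0.0, 103.0]
ft_force: [-4.6, -6.2, 4.8]
gripper_width: 0.0554
```

```bash
python3 look.py 7; python3 z.py 7 100
```

```text
[78.3986  0.3039] [ 0.5233 -0.0094  0.2271] [-179.7973    0.004   102.9928] [-4.083  -6.9475  4.5851] 0.05522190496401521 4.9833
```

View pics/w7.png

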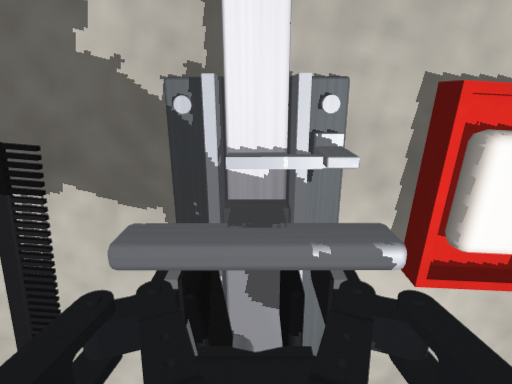

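View pics/w7z.png

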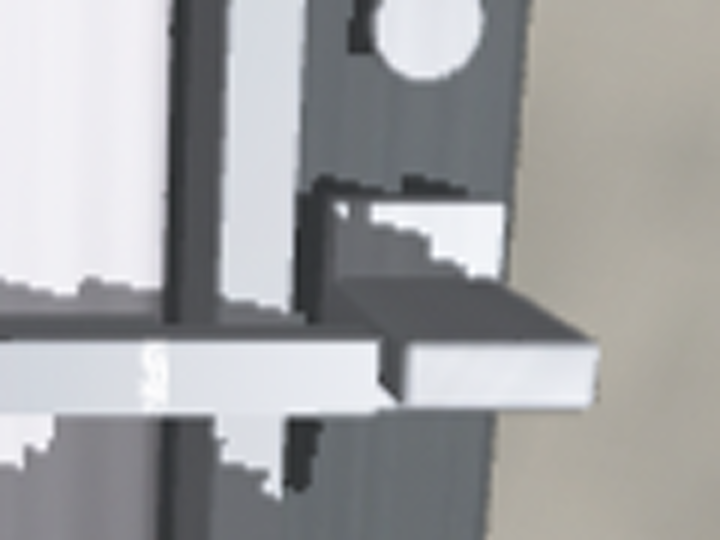

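Emit:
jog_arm --pt "0 0 0 0" --pt "0 0 0 0" --pt "0 0 0 0" --pt "0 0 0 0" --pt "0 0 0 0" --pt "0 0 0 0" --pt "0 0 0 0" --pt "0 0 0 0" --hand 255 --force 30

```text
t: 5.65
eef_pos: [0.5233, -0.0094, 0.2274]
tcp_rot: [-179.8, -0.0, 103.0]
ft_force: [-5.5, -5.9, 5.0]
gripper_width: 0.0332
```

```bash
python3 look.py 8; python3 z.py 8 100
```

```text
[78.391   0.2169] [ 0.5234 -0.0094  0.2274] [-179.8384    0.0028  102.9799] [-5.6397 -5.6461  5.3467] 0.03291980453098387 5.8
```

View pics/w8.png

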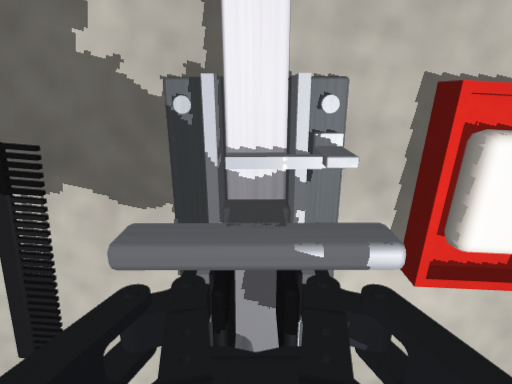

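View pics/w8z.png

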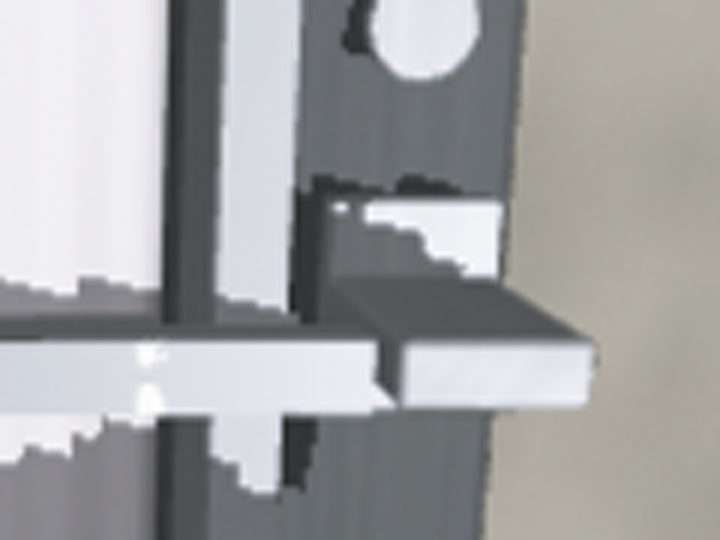

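View pics/s8.png

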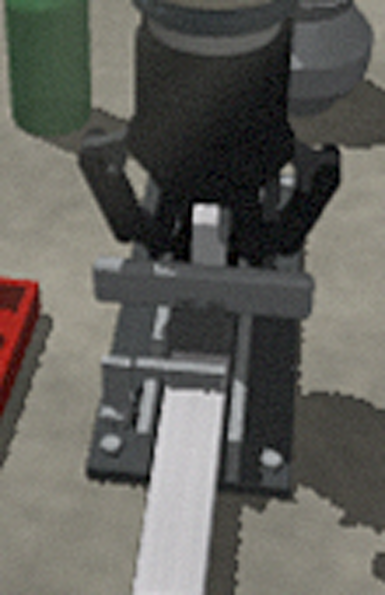

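Emit:
jog_arm --pt "0 0 0 0" --pt "0 0 0 0" --pt "0 0 0 0" --pt "0 0 0 0" --pt "0 0 0 0" --pt "0 0 0 0"

```text
t: 6.3
eef_pos: [0.5234, -0.0094, 0.2274]
tcp_rot: [-179.8, 0.0, 103.0]
ft_force: [-3.8, -6.9, 5.8]
gripper_width: 0.0328
```

```bash
python3 look.py 9; python3 z.py 9 100; python3 -c "
import cv2
cv2.imwrite('pics/w9l.png',cv2.convertScaleAbs(cv2.resize(cv2.imread('pics/w9.png')[260:360,170:345],None,fx=4,fy=4,interpolation=cv2.INTER_CUBIC),alpha=3))"
```

```text
[78.3821  0.2097] [ 0.5234 -0.0094  0.2274] [-179.8425    0.0014  102.9811] [-5.845  -6.4258  5.2896] 0.03307746727598492 6.45
```

View pics/w9l.png

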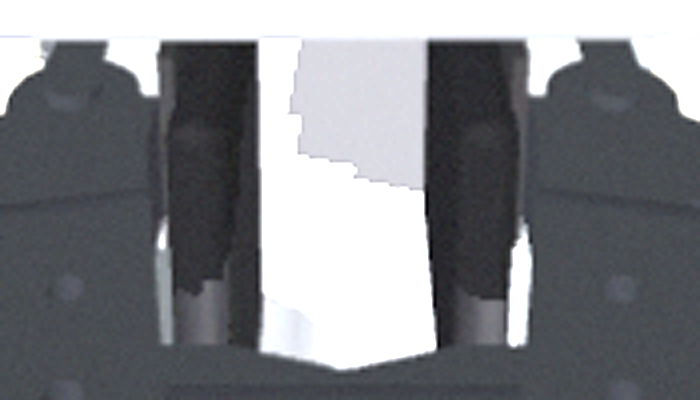

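View pics/w9z.png

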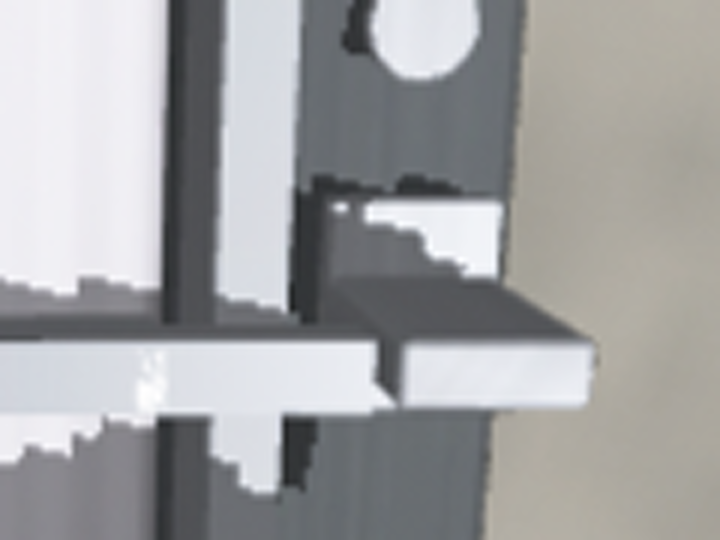

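The lever (left paddle) now stands parallel to the thumb plate, with both pads against the outer faces. The pointer and mark are level to a fraction of a millimetre, and the hold is steady, so I'm handing in.

```bash
python3 -c "
from bench import ticket
print(ticket.finish_job())"
```

```text
the job is handed in; nothing more can be done
None
```

I drew the leg out about 64 mm by its crossbar with open fingers. I held it level with the mark, lever still open, for over 0.2 s. Then I closed the gripper at a 30 N setting to squeeze the lever against the thumb plate, and handed the job in still holding, at about 6.5 s. No verdict was reported.

What the last checks showed:
- **Pointer:** level with the mark to a few tenths of a millimetre in the wrist picture, both before and after squeezing.
- **Lever:** parallel to the thumb plate in the picture, with a steady finger opening of 33 mm. That is less than the 36 mm over the shut faces; the plate's 1.5 mm give explains only half of it, and I did not trace the rest.
- **Forces:** external force on the tool was about 6 N sideways, 6–7 N along the leg and 5 N upward, so the fingers were not perfectly centred. The force on each finger was not measured directly; I inferred it from the grip setting.
- **Bystanders:** the arm never approached the lota, soap tray, comb or bottle. I saw no sign of movement in the pictures but did not measure their positions again.

One early disagreement: the first top picture gave two candidates for the mark, 115 mm and 126 mm along the cradle. The wrist view settled it at about 123 mm, because the mark has a foot on both sides of its top.

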